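Stow the cash tin on its keeper peg for the drive

TASK

Get the grey cash tin ready for the drive: push the low steel sash in front of the stowage bay fully down by its handle, then slide the tin along the counter into the bay, without lifting or tipping it, until its side loop is well threaded over the level keeper peg and the tin is wholly past the sash. Then pull the sash fully up again behind the tin and let go, leaving everything else on the counter where it stands.

Things in the scene. Friction and masses are not known exactly. Their poses are not given: they have to be found in the camera images.
- tin: closed grey painted steel cash tin, a plain box 90 (its x) x 120 (its y) x 65 mm high, about 0.6 kg, too wide to grip across; origin at the centre of the underside of the box. A steel loop handle stands out of the middle of its +y side face (the left side seen from the robot).
- tin_loop (a point): centre of the opening of the tin's loop handle, 76 mm to +y of the tin's origin and 36 mm above it. The loop is a round bar 8 mm thick lying in the tin's y-z plane, reaching 40 mm out from the side face and from 10 to 62 mm height; the opening is 32 mm (y) x 36 mm (z) and its axis is the tin's x.
- bay: stowage bay fixed to the counter; origin on the counter in the middle of the sash line, +x into the bay, away from the robot. The stowed tin is square with the bay, its origin near x = 0.062, y = 0 (m). Back stop 22 mm high at x = 0.140, peg bracket 60 mm high at x = 0.138, y = 0.076. Sash guides 22 x 16 mm, 58 mm high, at x = 0, y = -0.150 and 0.140.
- peg_tip (a point): free end of the keeper peg, a level steel rod 12 mm thick with a rounded end, pointing towards the robot along the bay's -x, axis 36 mm above the counter; its end is at bay x = 0.027, y = 0.076 m and it runs back to x = 0.138 m. This point's axes are those of the bay.
- sash (a joint): height of the sliding sash in m: 0 = fully down (its top 4 mm under the counter's surface), 0.05 = fully up (its top 46 mm above the counter). It stays where it is left (about 3 N to push down, 6 N to pull up). It is a steel plate 8 mm thick across the bay's mouth at bay x = 0, from y = -0.140 to +0.130 m.
- sash_handle (a point): centre of the sash's black grip bar, 16 (bay x) x 42 (bay y) x 16 mm high, on an 8 x 16 mm stem on the sash's top at bay y = -0.108 m; 34 mm above the counter with the sash down, 84 mm with it up.
- opener: bystander: flat steel bottle opener, 125 x 34 x 5 mm, origin under it
- rolling_pin: bystander: wooden rolling pin, 420 mm long along its x, 52 mm thick, origin under its middle
- sugar_bowl: bystander: white ceramic sugar bowl with its lid on, 96 mm wide, 110 mm high, origin under it
- ice_tray: bystander: pink ice tray, 200 x 110 x 32 mm, origin under it
- mug: bystander: blue mug, 80 mm wide, 90 mm high, handle at its +y, origin under it
- jar: bystander: amber jar, 64 mm wide, 100 mm high, origin under it
- can: bystander: metal can, 74 mm wide, 110 mm high, origin under it
Mind the look-alikes: they are no part of the job. What is shaped like the tin but brown, orange or purple is not meant.

How it is judged:
By the outcome, as a careful person would: the job done as asked, in the order asked, and still so for the second after the job is handed in, with the robot touching nothing.
It also fails if it takes over 72 s, if anything falls off the work surface, if the arm or the gripper's body presses on something with over 40 N, if the wrist force passes 120 N, or if a joint passes its speed limit or range.

ROBOT

A 6-joint arm with a two-finger parallel gripper is mounted at the origin on the work surface. World frame = base frame: x ahead of the robot, y to its left, z up, the work surface at z = 0. Lengths are in m, angles in rad, forces in N, time in s.
With the tool pointing down it reaches from about 0.35 to 0.775 m from the base axis. Payload 7.3 kg.
Tool frame: the origin (TCP) lies midway between the tips of the shut fingers; the grasp point (between the pads) lies 19 mm behind it (tcp_to_grasp is the distance from the TCP to the grasp point, in m); z points along the fingers, y is the line along which they close (so a half turn about z gives the same grasp; the last joint's range is limited). The gripper opens to 92 mm and grips with 3 to 60 N. Pads are 19 mm wide; open, the fingers measure 130 mm over their backs; the gripper's body (75 mm by 190 mm) begins 47 mm behind the grasp point.
Start: joints at [-1.272, 0.342, 1.524, -0, 1.275, -0.146], TCP at [0.226, -0.474, 0.227] pointing down, gripper open.
Joint ranges: [-2.53, 2.53], [-0.77, 2.02], [0.04, 2.7], [-1, 4.14], [0.28, 2.66], [-3.11, 3.11]. Speed limits (rad/s): [2.57, 2.57, 3.14, 3.14, 3.14, 3.14].

INTERFACE

Orientations are given as [roll, pitch, yaw] about the fixed x, y, z axes, in that order (R = Rz(yaw) Ry(pitch) Rx(roll)).
In Python, from cell import observe, read_camera, calibration, hand_in, tcp_to_grasp gives the robot as it stands.
- The arm moves only by the tool send_rows, never from a script. Its argument "targets" is a list of rows, each a list of 5 numbers: the opening, from 0 (shut) to 1 (fully open), then the shift along the world's x, y, z in m, then the turn about the world's z in rad. A call has 1 to 5 rows; each row shifts and turns the commanded pose from where the row before left it; what a row does not reach is not made up. A row lasts 1/10 s, in which the tool goes at most 50 mm and 8.59 degrees, less where a joint would pass 70% of its speed; a pose out of reach is approached as far as the arm can. A call is refused whole if a number of a shift passes 0.05 or a number of a turn 0.15, either way. A call with a gripper value outside its range is refused whole. The fingers move at their own pace and stop on an object; "grip_force" is the grip in N (left out, the last holds). Time passes only in rows, so rows that do not move let the fingers close. It gives the time, the measured TCP pose, the force, the opening and the grip force at its end, in the units of the state.
- observe(): the state, without advancing time (a new reading comes with each control period).
- read_camera(name): name is "side" or "top" or "wrist"; returns (picture, depth): 400x640x3 uint8, red, green, blue; 400x640 float32, m along the optical axis (not along the pixel's ray), 0 where there is no reading.
- calibration(name): a dict with "intrinsics" (3x3 intrinsics, pixels), "world_to_cam" (4x4, takes a point from world to camera coordinates); the wrist camera has in their place "hand_eye" (4x4, takes a point from camera to tool coordinates, whose origin is the TCP and whose axes are the flange's). Camera axes: x right, y up, looking along -z (the intrinsics and any distortion apply to the point x, -y, -z); pixel columns grow to the right and rows downward; lengths in m; the calibration is good to about 2 mm. A picture is of the moment at which its call begins: read the wrist's pose just before it. calibration takes no time and is no camera call.
- hand_in(): hands the job in; it is judged then, once.
The state is a dict: "time": time; "qpos": joint angles; "qvel": joint speeds; "joint_efforts": joint torques, N m; "tool_pos": TCP position; "tool_rot": TCP orientation; "contact_force": force on the tool from outside, world axes, zero at the start; "torque": the same for the moment, N m; "opening": finger opening in m; "grip_force": force on a finger pad.
Only numpy, scipy, OpenCV 4.12 (cv2) and the standard library are available. Lean on these libraries where they do the work, as an engineer would, in place of code of your own. Each camera call takes 0.05 s, during which the arm holds its last target. There are 200 camera calls.

## Working session

There is one attempt and no reset: what is moved stays moved. The work goes in short steps, Python scripts to look and compute and a tool call to move; the robot and the scene stay as the last step left them, time stands still between calls to the robot, and variables do not carry over. Pictures are saved under pics/ and viewed, at most 10 in all, crops included, and the job is handed in when it is done.

Besides the shell and the picture viewer there is one more tool, called after "Call:" as name([rows], argument=value, ...), one row to a line, values as JSON. send_rows: Moves the arm, as the interface text tells. Its arguments: {"type":"object","properties":{"targets":{"type":"array","items":{"type":"array","items":{"type":"number"}}},"grip_force":{"type":"number"}},"required":["targets"]}

```bash
mkdir -p pics; cat > h.py <<'E'
import numpy as np, cv2
from cell import *
def snap(n,f):
    s=observe(); p,d=read_camera(n); np.savez(f'pics/{f}.npz',p=p,d=d,pos=s['tool_pos'],rot=s['tool_rot'])
    cv2.imwrite(f'pics/{f}.png',p[:,:,::-1]); return p,d
def world(n,d,uv):
    c=calibration(n);K=c['intrinsics'];T=np.linalg.inv(c['world_to_cam']);o=[]
    for u,v in uv:
        z=d[int(v),int(u)]; x=(u-K[0,2])/K[0,0]*z; y=(v-K[1,2])/K[1,1]*z
        o.append((T@[x,-y,-z,1])[:3])
    return np.array(o)
E
python3 - <<'E'
from h import *
for n in ('top','side'):
    snap(n,n+'0'); c=calibration(n); print(n,{k:(np.round(v,3).tolist() if not isinstance(v,str) else v) for k,v in c.items()})
s=observe();print(s,tcp_to_grasp)
E
```

```text
top {'intrinsics': [[496.088, 0.0, 321.557], [0.0, 496.088, 200.651], [0.0, 0.0, 1.0]], 'world_to_cam': [[0.018, -1.0, 0.005, 0.031], [0.993, 0.019, 0.119, -0.498], [-0.119, 0.003, 0.993, -1.629], [0.0, 0.0, 0.0, 1.0]]}
side {'intrinsics': [[453.652, 0.0, 312.834], [0.0, 453.652, 198.31], [0.0, 0.0, 1.0]], 'world_to_cam': [[-1.0, 0.013, 0.015, 0.487], [0.001, -0.698, 0.716, 0.01], [0.02, 0.716, 0.698, -1.442], [0.0, 0.0, 0.0, 1.0]]}
{'time': 0.1, 'qpos': array([-1.27198643e+00,  3.42662801e-01,  1.52492290e+00, -1.52338019e-05,
        1.27539767e+00, -1.45998060e-01]), 'qvel': array([-0.00081431, -0.00030165, -0.00162407,  0.00037933,  0.00026065,
        0.00138272]), 'joint_efforts': array([ 1.02245183e-03, -4.32006097e+01, -2.44694120e+01,  7.19212135e-02,
        5.26149804e-02, -6.17458477e-05]), 'tool_pos': array([ 0.22580785, -0.47355436,  0.22610891]), 'tool_rot': array([-3.14021462e+00, -1.87908236e-04,  4.44812276e-01]), 'contact_force': array([ 0.34275142, -0.49035876,  0.51229855]), 'torque': array([-0.03452495,  0.05018188, -0.01032282]), 'grip_force': 0.0, 'opening': 0.09162491087714265} 0.0188
```

View pics/top0.png

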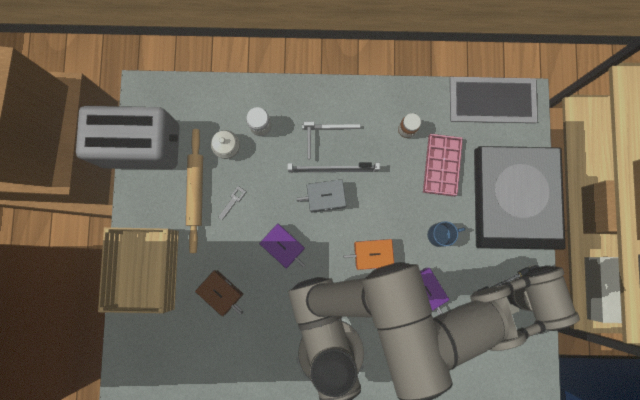

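View pics/side0.png

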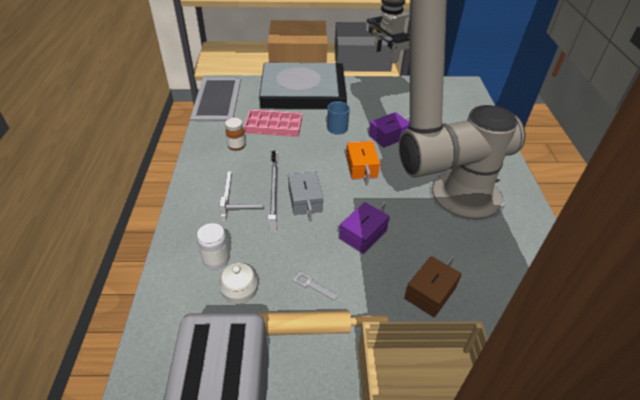

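The top view shows the grey tin at (326,195) with its loop to the left. The sash runs from (290,167) to (380,167), with its black handle at (368,165), and the peg and back stop are at (312..360,127).

```bash
python3 - <<'E'
from h import *
p=np.load('pics/top0.npz')['p'];c=p[110:220,275:395]
cv2.imwrite('pics/c1.png',cv2.resize(c,None,fx=5,fy=5,interpolation=cv2.INTER_CUBIC)[:,:,::-1])
p=np.load('pics/side0.npz')['p'];c=p[140:230,205:335]
cv2.imwrite('pics/c2.png',cv2.resize(c,None,fx=6,fy=6,interpolation=cv2.INTER_CUBIC)[:,:,::-1])
E
```

```text
(no output)
```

View pics/c1.png

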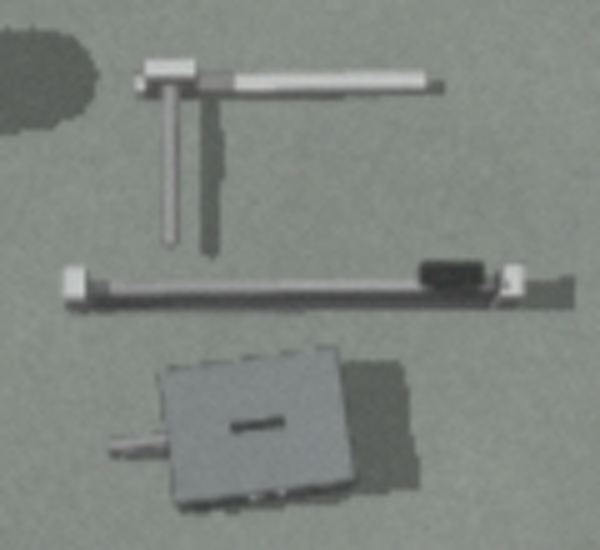

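View pics/c2.png

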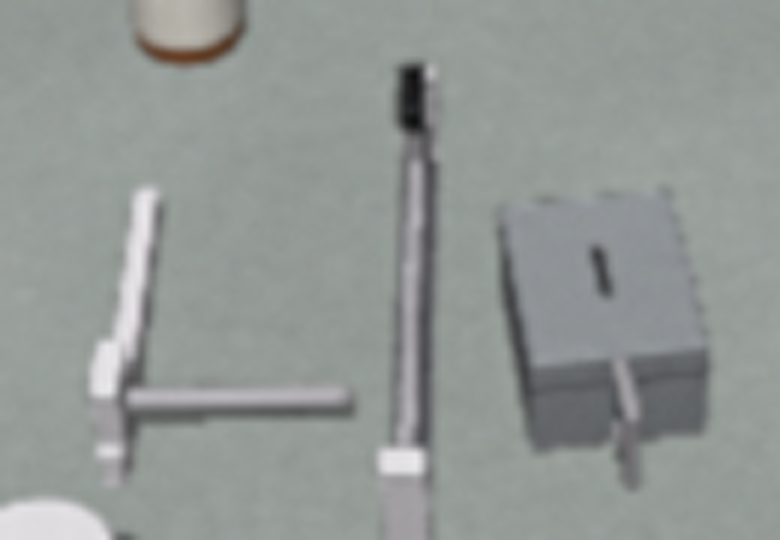

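The crops show the peg tip at about (309.2,158.6), the guides at (290,166) and (377,166), the handle at (365.5,165), and the tin top yawed by a few degrees. The depth cloud will refine these.

```bash
cat >> h.py <<'E'
def cloud(n,d,u0,u1,v0,v1):
    c=calibration(n);K=c['intrinsics'];T=np.linalg.inv(c['world_to_cam'])
    v,u=np.mgrid[v0:v1,u0:u1];z=d[v0:v1,u0:u1]
    P=np.stack([(u-K[0,2])/K[0,0]*z,-(v-K[1,2])/K[1,1]*z,-z,np.ones_like(z)],-1)
    return (P@T.T)[...,:3]
def onplane(n,uv,z):
    c=calibration(n);K=c['intrinsics'];T=np.linalg.inv(c['world_to_cam']);o=[]
    for u,v in uv:
        r=T[:3,:3]@[(u-K[0,2])/K[0,0],-(v-K[1,2])/K[1,1],-1];t=T[:3,3];o.append(t+r*(z-t[2])/r[2])
    return np.array(o)
E
python3 - <<'E'
from h import *
np.set_printoptions(precision=4,suppress=True)
d=np.load('pics/top0.npz')['d']
P=cloud('top',d,300,352,172,216).reshape(-1,3)
t=P[(P[:,2]>.058)&(P[:,2]<.072)];print('tin z',np.median(t[:,2]),cv2.minAreaRect(t[:,:2].astype(np.float32)),t[:,:2].mean(0))
f=lambda x,y:(275+x/5-.4,110+y/5-.4)
print('tincorn',onplane('top',[f(160,370),f(335,347),f(355,485),f(178,500)],.065))
print('peg',onplane('top',[f(171,243),f(171,90)],.036))
print('handle',onplane('top',[f(420,262),f(485,262),f(485,285),f(420,285)],.092))
print('guides',onplane('top',[f(65,266),f(85,266),f(502,266),f(522,266)],.058))
print('stop',onplane('top',[f(235,75),f(425,71)],.022))
Q=cloud('top',d,285,385,160,175).reshape(-1,3)
for lo,hi in((.03,.05),(.052,.065),(.08,.1)):
    q=Q[(Q[:,2]>lo)&(Q[:,2]<hi)];print(lo,len(q),np.median(q,0),q.min(0),q.max(0))
    if lo==.03: print('sash fit',np.polyfit(q[:,1],q[:,0],1))
ds=np.load('pics/side0.npz')['d']
g=lambda x,y:(205+x/6-.4,140+y/6-.4)
print('side peg',onplane('side',[g(345,400),g(130,397)],.036),'handle',onplane('side',[g(398,64),g(424,64),g(398,130),g(424,130)],.09))
print('side tin',onplane('side',[g(500,207),g(670,190),g(708,352),g(535,368)],.065))
E
```

```text
tin z 0.06611678499837836 ((0.510468065738678, 0.039002999663352966), (0.09197019040584564, 0.14613255858421326), 8.367786407470703) [0.512  0.0274]
tincorn [[ 0.5484  0.0904  0.065 ]
 [ 0.5659 -0.0243  0.065 ]
 [ 0.4749 -0.0387  0.065 ]
 [ 0.4628  0.0767  0.065 ]]
peg [[0.6394 0.0857 0.036 ]
 [0.7448 0.088  0.036 ]]
handle [[ 0.6184 -0.0776  0.092 ]
 [ 0.6192 -0.1199  0.092 ]
 [ 0.604  -0.12    0.092 ]
 [ 0.6032 -0.0778  0.092 ]]
guides [[ 0.6179  0.155   0.058 ]
 [ 0.6182  0.1418  0.058 ]
 [ 0.6236 -0.1347  0.058 ]
 [ 0.6238 -0.148   0.058 ]]
stop [[ 0.76    0.0448  0.022 ]
 [ 0.7654 -0.0852  0.022 ]]
0.03 236 [0.6096 0.0207 0.0388] [ 0.5968 -0.1439  0.03  ] [0.6217 0.1544 0.0491]
sash fit [-0.0172  0.6098]
0.052 60 [0.6105 0.1433 0.0589] [ 0.5964 -0.1485  0.0522] [0.6241 0.1569 0.0648]
0.08 58 [ 0.6137 -0.1006  0.0853] [ 0.6058 -0.1188  0.0804] [ 0.621  -0.0793  0.0917]
side peg [[0.6386 0.0855 0.036 ]
 [0.7446 0.0835 0.036 ]] handle [[ 0.6203 -0.1124  0.09  ]
 [ 0.6065 -0.1125  0.09  ]
 [ 0.6174 -0.0576  0.09  ]
 [ 0.604  -0.0576  0.09  ]]
side tin [[ 0.5645 -0.0259  0.065 ]
 [ 0.4765 -0.0396  0.065 ]
 [ 0.4602  0.081   0.065 ]
 [ 0.5444  0.0922  0.065 ]]
```

The tin is at about (0.512, 0.026) with yaw 0.15. The bay is at about (0.612, 0.009) with yaw 0.018, and the handle is at (0.611, -0.099). I'll go above the handle first with the fingers shut.

Call:
send_rows([
  [0,0.032,0.0312,0,-0.036],
  [0,0.032,0.0312,0,-0.036],
  [0,0.032,0.0312,0,-0.036],
  [0,0.032,0.0312,0,-0.036],
  [0,0.032,0.0312,0,-0.036],
], grip_force=20)

```text
time: 0.6
tool_pos: [0.3868, -0.3164, 0.2265]
tool_rot: [-3.141, 0.0, 0.263]
contact_force: [1.3, -1.1, -0.4]
opening: 0.0563
grip_force: 0.0
```

Call:
send_rows([
  [0,0.032,0.0312,0,-0.036],
  [0,0.032,0.0312,0,-0.036],
  [0,0.032,0.0312,0,-0.036],
  [0,0.032,0.0312,0,-0.036],
  [0,0.032,0.0312,0,-0.036],
])

```text
time: 1.1
tool_pos: [0.5468, -0.1603, 0.2264]
tool_rot: [-3.141, 0.001, 0.083]
contact_force: [0.0, -0.9, -0.5]
opening: 0.0165
grip_force: 0.0
```

Call:
send_rows([
  [0,0.032,0.0312,0,-0.036],
  [0,0.032,0.0312,0,-0.036],
  [0,0,0,-0.04,0],
  [0,0,0,0,0],
  [0,0,0,0,0],
])

```text
time: 1.6
tool_pos: [0.609, -0.0996, 0.1861]
tool_rot: [-3.141, 0.003, 0.013]
contact_force: [-0.9, -0.2, 0.3]
opening: -0.0
grip_force: 0.0
```

```bash
python3 - <<'E'
from h import *
snap('wrist','w1'); print(calibration('wrist'),observe()['tool_pos'])
E
```

```text
{'intrinsics': array([[281.2520349 ,   0.        , 317.96237936],
       [  0.        , 281.2520349 , 202.01915125],
       [  0.        ,   0.        ,   1.        ]]), 'hand_eye': array([[-3.49922877e-04,  9.53266523e-01,  3.02130458e-01,
         8.22700299e-02],
       [ 9.99999684e-01,  1.17882001e-04,  7.86249102e-04,
         3.80984685e-04],
       [ 7.13889205e-04,  3.02130637e-01, -9.53266263e-01,
        -1.59262828e-01],
       [ 0.00000000e+00,  0.00000000e+00,  0.00000000e+00,
         1.00000000e+00]])} [ 0.60970985 -0.10022028  0.18753861]
```

View pics/w1.png

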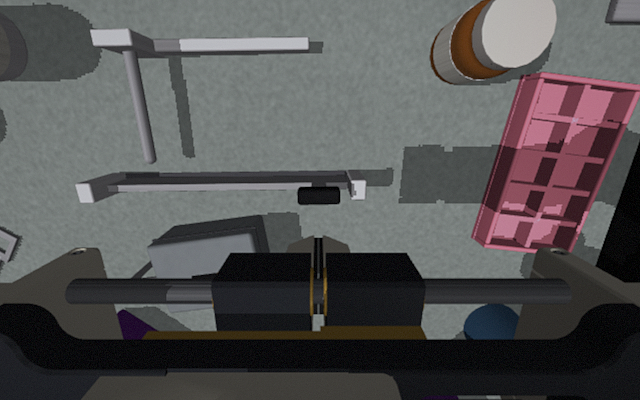

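The wrist view shows the handle at (298–340, 186–205), the peg tip at (150,160), and the guide tops near (85,192) and (358,189).

```bash
cat >> h.py <<'E'
from scipy.spatial.transform import Rotation as R
def wT(z):
    T=np.eye(4);T[:3,:3]=R.from_euler('xyz',z['rot']).as_matrix();T[:3,3]=z['pos'];return T@calibration('wrist')['hand_eye']
def wplane(z,uv,h):
    T=wT(z);K=calibration('wrist')['intrinsics'];o=[]
    for u,v in uv:
        r=T[:3,:3]@[(u-K[0,2])/K[0,0],-(v-K[1,2])/K[1,1],-1];t=T[:3,3];o.append(t+r*(h-t[2])/r[2])
    return np.array(o)
def wcloud(z):
    T=wT(z);K=calibration('wrist')['intrinsics'];v,u=np.mgrid[:400,:640];d=z['d']
    return (np.stack([(u-K[0,2])/K[0,0]*d,-(v-K[1,2])/K[1,1]*d,-d,np.ones_like(d)],-1)@T.T)[...,:3]
E
python3 - <<'E'
from h import *
np.set_printoptions(precision=4,suppress=True)
z=np.load('pics/w1.npz')
print('peg',wplane(z,[(150,160),(127,52)],.036)); 
W=wcloud(z)
def st(n,v0,v1,u0,u1,lo,hi):
    q=W[v0:v1,u0:u1].reshape(-1,3);q=q[(q[:,2]>lo)&(q[:,2]<hi)];print(n,len(q),q.mean(0),q.min(0),q.max(0));return q
st('handle top',175,215,290,350,.087,.1)
st('guideL',170,210,65,115,.055,.062);st('guideR',170,210,345,375,.055,.062)
q=st('sash top',170,200,120,290,.043,.05);print(np.polyfit(q[:,1],q[:,0],1))
q=st('peg',60,170,115,160,.0385,.046);print(np.polyfit(q[:,0],q[:,1],1))
E
```

```text
peg [[0.639  0.0858 0.036 ]
 [0.7458 0.0904 0.036 ]]
handle top 1 [ 0.6081 -0.0959  0.0872] [ 0.6081 -0.0959  0.0872] [ 0.6081 -0.0959  0.0872]
guideL 363 [0.607  0.1463 0.0589] [0.5951 0.1391 0.055 ] [0.6176 0.1563 0.0614]
guideR 309 [ 0.6146 -0.1411  0.0591] [ 0.6038 -0.1496  0.0551] [ 0.6248 -0.1333  0.0611]<stdin>:7: RuntimeWarning: Mean of empty slice.
  ret = um.true_divide(
Traceback (most recent call last):
ValueError: zero-size array to reduction operation minimum which has no identity
```

Call:
send_rows([
  [0,0.003,0,-0.04,0.01],
  [0,0,0,-0.04,0],
  [0,0,0,-0.02,0],
  [0,0,0,-0.015,0],
  [0,0,0,-0.015,0],
])

```text
time: 2.15
tool_pos: [0.6129, -0.1008, 0.0584]
tool_rot: [3.141, -0.001, 0.021]
contact_force: [-2.9, 1.7, 5.1]
opening: 0.0007
grip_force: 2.3
```

Call:
send_rows([
  [0,0,0,-0.008,0],
  [0,0,0,-0.006,0],
  [0,0,0,-0.003,0],
  [0,0,0,0,0],
])

```text
time: 2.55
tool_pos: [0.6133, -0.1006, 0.0421]
tool_rot: [3.14, -0.002, 0.022]
contact_force: [-5.7, -1.6, 10.0]
opening: 0.0007
grip_force: 5.5
```

Call:
send_rows([
  [0,0,0,-0.003,0],
  [0,0,0,0,0],
])

```text
time: 2.75
tool_pos: [0.6135, -0.1007, 0.0417]
tool_rot: [3.139, -0.003, 0.023]
contact_force: [-12.4, -0.1, 27.9]
opening: 0.0004
grip_force: 14.1
```

Call:
send_rows([
  [0,0,0,0.03,0],
  [0,0,0,0.05,0],
  [0,-0.03,0.02,0.04,0.03],
  [1,-0.04,0.03,0.02,0.03],
  [1,-0.04,0.03,0.01,0.03],
])

```text
time: 3.25
tool_pos: [0.5093, -0.0237, 0.1851]
tool_rot: [3.14, -0.006, 0.113]
contact_force: [0.8, 0.5, -0.2]
opening: 0.0124
grip_force: 0.0
```

Call:
send_rows([
  [1,-0.04,0.02,0,0.03],
  [1,-0.03,0.01,0,0],
  [1,-0.01,0,0,0],
  [1,0,0,0,0],
  [1,0,0,0,0],
])

```text
time: 3.75
tool_pos: [0.4304, 0.0057, 0.1829]
tool_rot: [3.141, -0.003, 0.142]
contact_force: [-0.4, 0.2, 0.1]
opening: 0.0519
grip_force: 0.0
```

```bash
python3 - <<'E'
from h import *
np.set_printoptions(precision=4,suppress=True)
snap('wrist','w2'); z=np.load('pics/w2.npz');print(observe()['tool_pos'],observe()['tool_rot'],observe()['time'])
W=wcloud(z);q=W.reshape(-1,3)
m=q[(q[:,2]>.061)&(q[:,2]<.069)&(q[:,0]>.44)&(q[:,0]<.6)&(abs(q[:,1]-.03)<.1)];print(cv2.minAreaRect(m[:,:2].astype(np.float32)))
m=q[(q[:,2]>.024)&(q[:,2]<.1)&(abs(q[:,0]-.612)<.02)&(q[:,1]<-.07)&(q[:,1]>-.13)];print('handle',m.mean(0),m.max(0))
E
```

```text
[0.4304 0.0056 0.1826] [ 3.1409 -0.0019  0.1419] 3.8
((0.5093879103660583, 0.04453844577074051), (0.09012425690889359, 0.15948228538036346), 8.994959831237793)
handle [ 0.6108 -0.0977  0.0414] [ 0.6208 -0.078   0.0455]
```

View pics/w2.png

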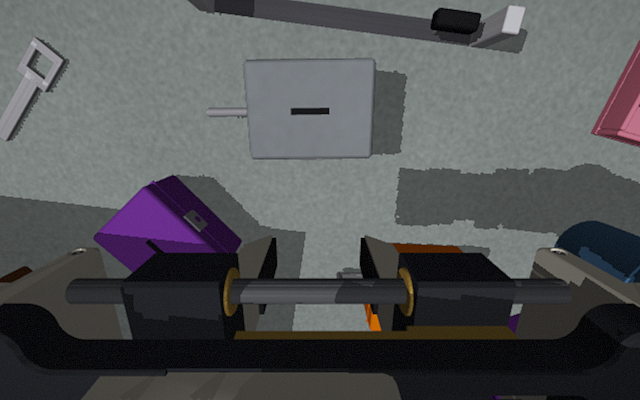

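The sash is down. The tin top spans (245–376, 58–158). A purple look-alike is on the left and an orange one on the right, close to where the fingers will come down, so I'll check the clearances.

```bash
python3 - <<'E'
from h import *
np.set_printoptions(precision=4,suppress=True)
d=np.load('pics/top0.npz');C=cloud('top',d['d'],0,640,0,400);p=d['p'].astype(int)
hsv=cv2.cvtColor(d['p'],cv2.COLOR_RGB2HSV)
for n,(u0,u1,v0,v1) in dict(purple=(255,308,220,270),orange=(340,400,235,275)).items():
    q=C[v0:v1,u0:u1][hsv[v0:v1,u0:u1,1]>110]; q=q[q[:,2]>.04]
    r=cv2.minAreaRect(q[:,:2].astype(np.float32));print(n,r,'\n',cv2.boxPoints(r))
z=np.load('pics/w2.npz')
print('tin corners',wplane(z,[(246,59),(376,59),(373,158),(251,158)],.065))
W=wcloud(z);q=W[60:156,246:374].reshape(-1,3);q=q[(q[:,2]>.06)&(q[:,2]<.07)];r=cv2.minAreaRect(q[:,:2].astype(np.float32));print(r)
E
```

```text
purple ((0.34587717056274414, 0.16695746779441833), (0.11439819633960724, 0.08377216011285782), 48.396446228027344) 
 [[0.2766 0.152 ]
 [0.3392 0.0964]
 [0.4152 0.1819]
 [0.3525 0.2375]]
orange ((0.3171219527721405, -0.0742730125784874), (0.08875018358230591, 0.2401820570230484), 6.002572536468506) 
 [[ 0.2604  0.0405]
 [ 0.2855 -0.1983]
 [ 0.3738 -0.1891]
 [ 0.3487  0.0498]]
tin corners [[ 0.5484  0.087   0.065 ]
 [ 0.5648 -0.0277  0.065 ]
 [ 0.4779 -0.0426  0.065 ]
 [ 0.4609  0.0764  0.065 ]]
((0.5138371586799622, 0.025732938200235367), (0.08478502929210663, 0.12071771919727325), 8.062010765075684)
```

Call:
send_rows([
  [0.6,0.016,0.008,-0.03,0.003],
  [0.6,0,0,-0.045,0],
  [0.6,0,0,-0.045,0],
  [0.6,0,0,-0.03,0],
  [0.6,0,0,-0.013,0],
])

```text
time: 4.3
tool_pos: [0.4442, 0.014, 0.0159]
tool_rot: [-3.14, 0.004, 0.145]
contact_force: [-0.0, 0.1, 0.4]
opening: 0.0551
grip_force: 0.0
```

Call:
send_rows([
  [0.6,0,0,0,0],
  [0.6,0.006,0.001,0,0],
  [0.6,0.005,0.001,0,0],
  [0.6,0.005,0,0,0],
  [0.6,0.005,0,0,0],
])

```text
time: 4.8
tool_pos: [0.464, 0.0166, 0.0199]
tool_rot: [-3.141, 0.004, 0.146]
contact_force: [-9.3, 0.4, 7.5]
opening: 0.055
grip_force: 4.7
```

Call:
send_rows([
  [0.6,0.009,-0.001,0,-0.018],
  [0.6,0.009,-0.001,0,-0.018],
  [0.6,0.009,-0.001,0,-0.018],
  [0.6,0.009,-0.001,0,-0.018],
  [0.6,0.009,-0.001,0,-0.018],
])

```text
time: 5.3
tool_pos: [0.51, 0.0117, 0.0198]
tool_rot: [-3.141, 0.003, 0.055]
contact_force: [-8.4, 2.0, 5.6]
opening: 0.0551
grip_force: 3.8
```

Call:
send_rows([
  [0.6,0.007,-0.0005,0,-0.018],
  [0.6,0.007,-0.0005,0,-0.014],
  [0.6,0.007,0,0,0],
  [0.6,0.004,0,0,0],
  [0.6,0,0,0,0],
])

```text
time: 5.8
tool_pos: [0.5364, 0.0103, 0.0197]
tool_rot: [3.141, -0.001, 0.024]
contact_force: [-2.6, 1.1, 2.2]
opening: 0.055
grip_force: 1.4
```

```bash
python3 - <<'E'
from h import *
np.set_printoptions(precision=4,suppress=True)
print(observe()['tool_pos'],observe()['tool_rot'])
snap('wrist','w3');snap('side','s3')
p=np.load('pics/side'[:-4]+'s3.npz')['p'];c=p[140:230,205:335]
a=cv2.resize(c,(780,540),interpolation=cv2.INTER_CUBIC);b=np.load('pics/w3.npz')['p']
cv2.imwrite('pics/m3.png',cv2.resize(np.vstack([cv2.resize(c,(640,443),interpolation=cv2.INTER_CUBIC),b[:230]]),(560,589))[:,:,::-1])
E
```

```text
[0.5364 0.0103 0.0197] [ 3.1414 -0.0006  0.0236]
```

View pics/w3.png

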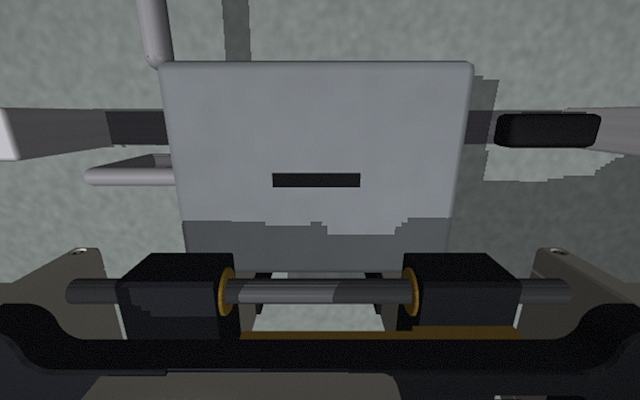

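The tin is square to the gripper, with far top corners at (161,62) and (474,62). The loop's outer end is at (85,176), and the peg tip is at about (154,66), just beyond the tin's front edge.

```bash
python3 - <<'E'
from h import *
np.set_printoptions(precision=4,suppress=True)
z=np.load('pics/w3.npz')
print('far corners',wplane(z,[(161,62),(474,62)],.065))
print('loop end',wplane(z,[(85,176)],.058)); print('peg tip',wplane(z,[(155,67)],.036),'peg edges',wplane(z,[(146,60),(171,60)],.036),wplane(z,[(137,5),(165,5)],.036))
W=wcloud(z);q=W[64:200,165:470].reshape(-1,3);q=q[(q[:,2]>.06)&(q[:,2]<.07)];print(len(q),cv2.minAreaRect(q[:,:2].astype(np.float32)),q.mean(0))
q=W[110:150,495:602].reshape(-1,3);q=q[(q[:,2]>.036)];print('handle',q.mean(0),np.percentile(q,[2,98],axis=0))
E
```

```text
far corners [[ 0.6351  0.0701  0.065 ]
 [ 0.6378 -0.0449  0.065 ]]
loop end [[0.5899 0.1136 0.058 ]]
peg tip [[0.6372 0.0879 0.036 ]] peg edges [[0.64   0.0916 0.036 ]
 [0.6403 0.0801 0.036 ]] [[0.6617 0.0921 0.036 ]
 [0.662  0.0798 0.036 ]]
40239 ((0.6097444295883179, 0.015361681580543518), (0.05239914357662201, 0.12366248667240143), 1.2590731382369995) [0.6115 0.0128 0.0663]
handle [ 0.6132 -0.0969  0.0429] [[ 0.6053 -0.1185  0.0372]
 [ 0.6206 -0.0787  0.0444]]
```

Call:
send_rows([
  [0.6,0.009,-0.0005,0,0],
  [0.6,0.009,-0.0005,0,0],
  [0.6,0.009,-0.0005,0,0],
  [0.6,0.009,-0.0005,0,0],
  [0.6,0.008,-0.0005,0,0],
])

```text
time: 6.4
tool_pos: [0.579, 0.0079, 0.0194]
tool_rot: [-3.141, 0.002, 0.024]
contact_force: [-8.5, -0.5, 4.6]
opening: 0.0549
grip_force: 4.0
```

Call:
send_rows([
  [0.6,0.009,0,0,0],
  [0.6,0.009,0,0,0],
  [0.6,0.009,0,0,0],
  [0.6,0.007,0,0,0],
  [0.6,0.004,0,0,0],
])

```text
time: 6.9
tool_pos: [0.6174, 0.0078, 0.0194]
tool_rot: [3.142, 0.002, 0.024]
contact_force: [-8.3, 0.6, 5.8]
opening: 0.055
grip_force: 4.2
```

Call:
send_rows([
  [0.6,0.0015,0,0,0],
  [0.6,0,0,0,0],
])

```text
time: 7.1
tool_pos: [0.6188, 0.0078, 0.0194]
tool_rot: [3.142, 0.001, 0.024]
contact_force: [-5.1, 0.9, 3.0]
opening: 0.0547
grip_force: 2.8
```

Call:
send_rows([
  [0.6,0.002,0,0,0],
  [0.6,0,0,0,0],
  [0.6,-0.02,0,0,0],
  [0.6,-0.04,0,0,0],
  [0.6,-0.02,0,0.03,0],
])

```text
time: 7.6
tool_pos: [0.5366, 0.0082, 0.0463]
tool_rot: [-3.141, 0.008, 0.024]
contact_force: [0.7, 0.0, 1.0]
opening: 0.055
grip_force: 0.0
```

Call:
send_rows([
  [0.6,0,0,0.05,0.14],
  [0.6,0,0,0.05,0.14],
  [0.6,0,-0.01,0.04,0.14],
  [0.6,0,-0.02,0,0.14],
  [0.6,0,-0.02,0,0.14],
])

```text
time: 8.1
tool_pos: [0.543, -0.0429, 0.1918]
tool_rot: [3.136, -0.004, 0.73]
contact_force: [-0.3, 0.2, -0.9]
opening: 0.0552
grip_force: 0.0
```

```bash
python3 - <<'E'
from h import *
np.set_printoptions(precision=4,suppress=True)
s=observe();print(s['tool_pos'],s['tool_rot'],s['qpos'])
p,d=snap('top','t4');ps,_=snap('side','s4')
a=cv2.resize(p[100:190,275:395],(600,450),interpolation=cv2.INTER_CUBIC)
b=cv2.resize(ps[130:220,205:325],(600,450),interpolation=cv2.INTER_CUBIC)
cv2.imwrite('pics/m4.png',np.vstack([a,b])[:,:,::-1][::1]);
cv2.imwrite('pics/m4.png',cv2.resize(np.hstack([a,b]),(800,300))[:,:,::-1])
C=cloud('top',d,300,360,120,175).reshape(-1,3);m=C[(C[:,2]>.059)&(C[:,2]<.072)&(C[:,1]<.069)&(C[:,0]<.73)&(C[:,0]>.6)]
print(cv2.minAreaRect(m[:,:2].astype(np.float32)))
E
```

```text
[ 0.543  -0.0429  0.1918] [ 3.136  -0.0039  0.7303] [-0.2195  0.4038  1.5307 -0.      1.2003  0.621 ]
((0.6763757467269897, 0.010537277907133102), (0.09008842706680298, 0.11630135774612427), 0.9407765865325928)
```

View pics/m4.png

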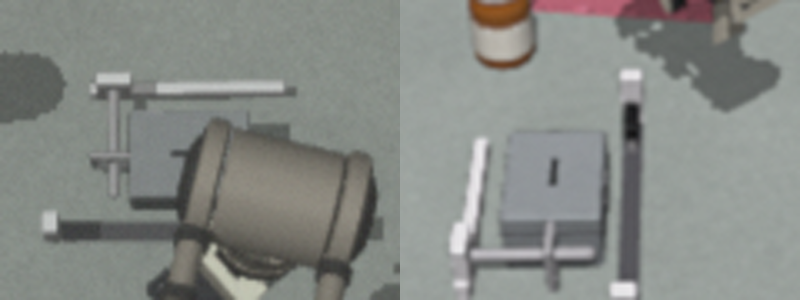

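The tin sits at bay x≈0.064, square, with the loop over the peg (the side view shows the peg passing through the loop at (550,252)). Now I'll raise the sash: turn the gripper to close along x and grip the handle.

Call:
send_rows([
  [0.6,0.014,-0.011,0,0.143],
  [0.6,0.014,-0.011,0,0.143],
  [0.6,0.014,-0.011,0,0.143],
  [0.6,0.014,-0.011,0,0.143],
  [0.6,0.014,-0.0115,0,0.143],
])

```text
time: 8.7
tool_pos: [0.6124, -0.0974, 0.1892]
tool_rot: [3.14, -0.0, 1.441]
contact_force: [-0.1, -0.1, 0.2]
opening: 0.0552
grip_force: 0.0
```

Call:
send_rows([
  [0.6,0,0,0,0.145],
  [0.6,0,0,0,0],
  [0.6,0,0,0,0],
])

```text
time: 9.0
tool_pos: [0.6113, -0.0971, 0.1891]
tool_rot: [3.141, -0.0, 1.578]
contact_force: [-0.3, 0.7, -0.3]
opening: 0.0554
grip_force: 0.0
```

Call:
send_rows([
  [0.6,0.001,-0.0015,-0.04,0.012],
  [0.6,0,0,-0.045,0],
  [0.6,0,0,-0.04,0],
  [0.6,0,0,-0.03,0],
  [0.6,0,0,-0.018,0],
])

```text
time: 9.5
tool_pos: [0.6108, -0.0982, 0.0136]
tool_rot: [-3.138, -0.001, 1.591]
contact_force: [-0.4, -0.8, -0.0]
opening: 0.0551
grip_force: 0.0
```

Call:
send_rows([
  [0.6,0,0,0,0],
  [0.1,0,0,0,0],
  [0,0,0,0,0],
  [0,0,0,0,0],
  [0,0,0,0,0],
], grip_force=25)

```text
time: 10.0
tool_pos: [0.6128, -0.0993, 0.0174]
tool_rot: [3.14, 0.001, 1.595]
contact_force: [0.8, -0.4, 0.3]
opening: 0.0275
grip_force: 0.0
```

Call:
send_rows([
  [0,0,0,0,0],
  [0,0,0,0,0],
  [0,0,0,0,0],
])

```text
time: 10.3
tool_pos: [0.613, -0.0993, 0.0168]
tool_rot: [3.14, 0.0, 1.596]
contact_force: [3.6, 0.4, 1.7]
opening: 0.0159
grip_force: 25.0
```

Gripped on the 16 mm bar. Now I'll pull up 50 mm.

Call:
send_rows([
  [0,0,0,0.006,0],
  [0,0,0,0.011,0],
  [0,0,0,0.012,0],
  [0,0,0,0.011,0],
  [0,0,0,0.007,0],
])

```text
time: 10.8
tool_pos: [0.613, -0.0992, 0.0633]
tool_rot: [3.14, 0.0, 1.596]
contact_force: [6.5, -0.5, -7.0]
opening: 0.016
grip_force: 25.0
```

Call:
send_rows([
  [0,0,0,0.004,0],
  [0,0,0,0,0],
  [0,0,0,0,0],
])

```text
time: 11.1
tool_pos: [0.613, -0.0993, 0.0669]
tool_rot: [3.14, 0.0, 1.596]
contact_force: [5.3, 0.1, -4.2]
opening: 0.0161
grip_force: 25.0
```

Call:
send_rows([
  [0,0,0,0.002,0],
  [0,0,0,0.001,0],
  [0,0,0,0,0],
])

```text
time: 11.4
tool_pos: [0.6129, -0.0992, 0.0671]
tool_rot: [3.141, -0.0, 1.595]
contact_force: [13.1, -0.7, -20.7]
opening: 0.016
grip_force: 25.0
```

Call:
send_rows([
  [0.3,0,0,0,0],
  [0.5,0,0,0,0],
  [0.5,0,0,0,0],
  [0.5,0,0,0,0],
  [0.5,0,0,0,0],
])

```text
time: 11.9
tool_pos: [0.6121, -0.0992, 0.0707]
tool_rot: [3.141, 0.0, 1.596]
contact_force: [-0.5, -0.7, 0.2]
opening: 0.0452
grip_force: 0.0
```

Call:
send_rows([
  [0.5,0,0,0.03,0],
  [0.5,0,0,0.05,0],
  [0.5,-0.02,-0.02,0.05,0],
  [0.5,-0.04,-0.03,0.03,0],
  [0.5,-0.04,-0.03,0,0],
])

```text
time: 12.4
tool_pos: [0.5218, -0.1733, 0.224]
tool_rot: [3.133, 0.004, 1.598]
contact_force: [-0.4, -1.0, 0.4]
opening: 0.0462
grip_force: 0.0
```

Call:
send_rows([
  [0.5,-0.03,-0.04,0,0],
  [0.5,-0.03,-0.04,0,0],
  [0.5,-0.03,-0.03,0,0],
  [0.5,0,0,0,0],
  [0.5,0,0,0,0],
])

```text
time: 12.9
tool_pos: [0.43, -0.2829, 0.2199]
tool_rot: [3.141, 0.0, 1.593]
contact_force: [0.6, 0.5, -0.1]
opening: 0.0462
grip_force: 0.0
```

```bash
python3 - <<'E'
from h import *
np.set_printoptions(precision=4,suppress=True)
s=observe();print(s['tool_pos'],s['contact_force'])
p,d=snap('top','t5');ps,ds=snap('side','s5')
a=cv2.resize(p[100:190,275:395],(600,450),interpolation=cv2.INTER_CUBIC)
b=cv2.resize(ps[130:220,205:325],(600,450),interpolation=cv2.INTER_CUBIC)
cv2.imwrite('pics/m5.png',cv2.resize(np.hstack([a,b]),(800,300))[:,:,::-1])
for C in (cloud('top',d,340,385,150,180).reshape(-1,3),cloud('side',ds,255,290,145,180).reshape(-1,3)):
    m=C[(C[:,2]>.065)&(C[:,2]<.11)&(abs(C[:,0]-.613)<.02)&(abs(C[:,1]+.099)<.03)];print(len(m),np.median(m,0),m.max(0))
p0=np.load('pics/top0.npz')['p'].astype(int);print('changed', cv2.boundingRect((np.abs(p0-p).max(2)[60:260,120:275]>60).astype(np.uint8)))
E
```

```text
[ 0.43   -0.2829  0.2199] [ 0.5605  0.5306 -0.1029]
65 [ 0.6118 -0.0984  0.0926] [ 0.6201 -0.0787  0.1034]
57 [ 0.6125 -0.092   0.0912] [ 0.6202 -0.0752  0.0961]
changed (0, 0, 0, 0)
```

View pics/m5.png

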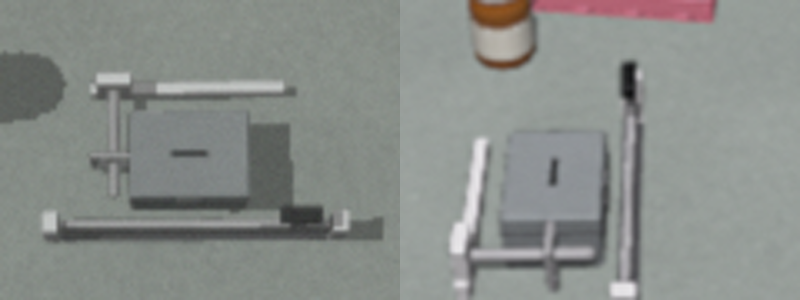

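The pictures show the tin square in the bay with its loop over the peg. The sash is up behind it, with the handle top at 0.092 m, and the arm is clear of everything.

```bash
python3 -c "from cell import *;print(hand_in())"
```

```text
the job is handed in; nothing more can be done
None
```

The job is handed in: the grey tin is in the bay with its loop over the peg, the sash is fully up behind it, the arm is clear, and I saw nothing else moved.

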